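# Screw the battery-well cap onto the radio

### The arm

A 6-joint arm with a two-finger parallel gripper is mounted at the origin on the work surface. World frame = base frame: x ahead of the robot, y to its left, z up, the work surface at z = 0. Lengths are in mm, angles in rad, forces in N, time in s.
With the tool pointing down it reaches from about 350 to 775 mm from the base axis. Payload 7.3 kg.
Tool frame: the origin (TCP) lies at the very end of the fingers, on their centre line; the grasp point (between the pads) lies 19 mm behind it; z points along the fingers, y is the line along which they close (so a half turn about z gives the same grasp; the last joint's range is limited). The gripper opens to 92 mm and grips with 3 to 60 N. Pads are 19 mm wide; open, the fingers measure 130 mm over their backs; the gripper's body (75 mm by 190 mm) begins 47 mm behind the grasp point.
Start: joints at [-1.419, 0.342, 1.524, -0, 1.275, -0.146], TCP at [154.067, -501.905, 226.741] pointing down, gripper open.
Joint ranges: [-2.53, 2.53], [-0.77, 2.02], [0.04, 2.7], [-1, 4.14], [0.28, 2.66], [-3.11, 3.11]. Speed limits (rad/s): [2.57, 2.57, 3.14, 3.14, 3.14, 3.14].

### API

Orientations are given as [roll, pitch, yaw] about the fixed x, y, z axes, in that order (R = Rz(yaw) Ry(pitch) Rx(roll)).
In Python, from plant import bot gives the robot as it stands.
- The arm moves only by the tool jog_arm, never from a script. Its argument "targets" is a list of rows, each an object with "xyz": the shift along the tool's x, y, z as a fraction of full scale, a list of three; "spin": the turn about the tool's z as a fraction of full scale. In form: [{"xyz": [x, y, z], "spin": spin}, ...]. A call has exactly 10 rows; each row shifts and turns the commanded pose from where the row before left it, along the tool's axes as they then stand; what a row does not reach is not made up. Full scale, the value 1, is 80 mm for a shift and 0.1 rad for a turn. A row lasts 1/8 s, in which the tool goes at most 62.5 mm and 10.7 degrees, less where a joint would pass 70% of its speed; a pose out of reach is approached as far as the arm can. A call with a number of a shift or a turn outside -1 to 1 is refused whole. A call with a gripper value outside its range is refused whole. "gripper" is the opening in per cent of the stroke, from 0 (shut) to 100 (fully open), set as the call begins (left out, the last holds). The fingers move at their own pace and stop on an object; the grip force is fixed at half the most. Time passes only in rows, so rows that do not move let the fingers close, or fill a call up. It gives the time, the measured TCP pose, the force, the opening and the grip force at its end, in the units of the state.
- bot.get_obs(): the state, without advancing time (a new reading comes with each control period).
- bot.capture(name): name is "side" or "top"; returns the picture (420x560x3 uint8, blue, green, red); there is no depth.
- bot.get_calibration(name): a dict with "vfov" (degrees; the focal length in pixels is half the picture's height over the tangent of half this angle, whatever the lens; pixels are square), "cx", "cy" (the principal point, pixels), "eye" and "rotation" of the camera in the world. Camera axes: x right, y down, z forward; pixel columns grow to the right and rows downward; lengths in mm; the calibration is good to about 2 mm. A picture is of the moment at which its call begins. get_calibration takes no time and is no camera call.
- bot.close_job(): hands the job in; it is judged then, once.
The state is a dict: "time": time; "joint_positions": joint angles; "dq": joint speeds; "tau": joint torques, N m; "tool_pos": TCP position; "tcp_rot": TCP orientation; "contact_force": force on the tool from outside, world axes, zero at the start; "moment": the same for the moment, N m; "grip_width": finger opening in mm; "finger_force": force on a finger pad.
Only numpy, scipy, OpenCV 4.12 (cv2) and the standard library are available. Lean on these libraries where they do the work, as an engineer would, in place of code of your own. Each camera call takes 0.05 s, during which the arm holds its last target. There are 200 camera calls.

### The job

Close the radio's battery well: take the black cap with the orange bar off the pink pad, set it level on the threaded neck on top of the radio and, unless it has dropped in already, ease it back anticlockwise (seen from above) until it clicks down into the thread start, and no further. Then turn it clockwise until it is fully home and let go. Never force the cap or the radio, and leave the jar, cutters and screwdriver where they are.

Things in the scene. Friction and masses are not known exactly. Their poses are not given: they have to be found in the camera images.
- cap: Loose round black screw cap, about 0.12 kg, skirt down: 65 mm outside diameter, flat top face 26 mm above its lower rim. An orange grip bar stands on the top face. Origin: centre of the lower rim; x along the bar, y across it, z up. Held by nothing until its pins are in the thread, so while it sits high it can simply be lifted off again.
- bar_top (a point): On the cap: centre of the top of the orange grip bar, 50 mm above the cap's rim. The bar is 52 mm long (x), 14 mm wide (y), 24 mm high (from 26 to 50 mm above the rim), with flat upright sides.
- pin_level (a point): On the cap's axis, 5 mm above its rim: level of three 5 mm round pins inside the skirt that point inwards, 120 degrees apart, tips 20 mm from the axis. Skirt open below, 54 mm inside diameter, 22 mm deep. The pins are hidden and their angle to the bar does not matter.
- well_foot (a point): Centre of the foot of the battery well's metal neck, on the radio's flat deck, 72 mm above the table; z upwards along the neck's axis. Its x, y are the radio's and tell nothing of the thread. Neck: 50 mm diameter over the threads, 37 mm core, 23 mm high; about 2 mm play all round in the cap. Right-hand thread, three starts 120 degrees apart; which way they face differs each time.
- rest_level (a point): On the neck's axis, 15.2 mm above the deck: the cap's origin (rim centre) lies here when the cap sits high on the level thread tops. Set down 18 to 20 mm up, its pins stand on three narrow stop teeth (lift, turn 0.35 rad anticlockwise, set down again); higher still, it is off centre on the neck's edge. While high, turning clockwise runs into the solid teeth.
- start_level (a point): On the neck's axis, 6.5 mm above the deck: the cap's origin lies here once it has dropped 9 mm into the thread start. Turned anticlockwise while high it slides level and drops within 2.1 rad; the window is 0.2 rad wide, then a solid stop. It must be free to sink: its weight does it if the bar is held loosely, else press lightly. If it hangs aslant on one pin, a hair more turn frees it.
- home_level (a point): On the neck's axis, 2 mm above the deck: here lies the cap's origin when fully home. From the thread start, 1.2 to 1.5 rad clockwise draws it down 4.5 mm to here; the last 0.1 rad is level, then a solid stop ends the turn. The thread is loose (1 mm play) and light to turn; the cap's weight lets it follow.
- radio: Teal radio set, fixed, 220 (x) x 170 (y) mm, deck 72 mm above the table. Origin: centre of its underside, on the table; x towards its two black antenna stubs (which stand 87 mm above the deck at x = 92, y = +-66 mm). The well's neck stands at x = -30, y = 0 mm.
- pad: Pink foam pad, fixed, 130 x 130 mm, 6 mm thick; the cap starts on it. Origin: centre of its underside.
- jar: Loose amber glass jar with a white lid, 42 mm diameter, 50 mm high, upright. Origin: centre of its underside. Leave it alone.
- cutters: Loose side cutters with turquoise handles, lying flat, about 145 mm long, 12 mm high. Origin: near the pivot on the table; the handles run to -x. Leave them alone.
- driver: Loose screwdriver with a blue handle, lying flat, 150 mm long; its handle runs to -x. Leave it alone.
Not all that is in view belongs to the job. There is more than one size of the cap; the one meant has the size given above.

How it is judged:
By the outcome, as a careful person would: the job done as asked, in the order asked, and still so for the second after the job is handed in, with the robot touching nothing.
It also fails if it takes over 64 s, if anything falls off the work surface, if the arm or the gripper's body presses on something with over 40 N, if the wrist force passes 120 N, or if a joint passes its speed limit or range.

## Working session

There is one attempt and no reset: what is moved stays moved. The work goes in short steps, Python scripts to look and compute and a tool call to move; the robot and the scene stay as the last step left them, time stands still between calls to the robot, and variables do not carry over. Pictures are saved under pics/ and viewed, at most 10 in all, crops included, and the job is handed in when it is done.

Besides the shell and the picture viewer there is one more tool, called after "Emit:" by a JSON object that holds its "name" and its "arguments". jog_arm: Moves the arm, as the interface text tells. Shift numbers are shares of 80 mm and turn numbers shares of 0.1 rad, none past 1 either way. Its arguments: {"type":"object","properties":{"targets":{"type":"array","items":{"type":"object","properties":{"xyz":{"type":"array","items":{"type":"number"}},"spin":{"type":"number"}}}},"gripper":{"type":"number"}},"required":["targets"]}

```bash
mkdir -p pics; ls
python3 - <<'E'
from plant import bot
import cv2
for n in("top","side"):
    cv2.imwrite(f"pics/{n}0.png",bot.capture(n)); print(n,bot.get_calibration(n))
print(bot.get_obs())
E
```

```text
pics
top {'vfov': 45.520200657697366, 'cx': 283.91583803122023, 'cy': 213.70041946279568, 'eye': array([ 368.94437188,  -86.63963398, 1131.31819827]), 'rotation': array([-2.89785466,  0.0051016 , -1.50878725])}
side {'vfov': 48.21602613486038, 'cx': 282.4730274710793, 'cy': 207.1758997091512, 'eye': array([ 488.44183575, -726.62666082,  618.9750916 ]), 'rotation': array([-2.24784229,  0.00813057, -0.22017492])}
{'time': 0.1, 'joint_positions': array([-1.41898203e+00,  3.42656986e-01,  1.52490757e+00,  3.81582213e-06,
        1.27539636e+00, -1.45996103e-01]), 'dq': array([ 6.61150753e-04, -1.93406810e-03, -2.16612881e-03,  6.84891050e-05,
       -1.51770866e-04, -1.40754472e-03]), 'tau': array([ 2.30572623e-03, -4.32002306e+01, -2.44694424e+01,  7.19698844e-02,
        5.25782711e-02, -5.15541547e-05]), 'tool_pos': array([ 154.0195391 , -501.52739598,  226.11727125]), 'tcp_rot': array([-3.14023948e+00, -2.02662643e-04,  2.97809149e-01]), 'contact_force': array([ 0.06275023, -0.29752363, -0.36308222]), 'moment': array([ 0.00672036, -0.05616507,  0.0021624 ]), 'finger_force': 0.0, 'grip_width': 91.67415669292807}
```

View pics/top0.png

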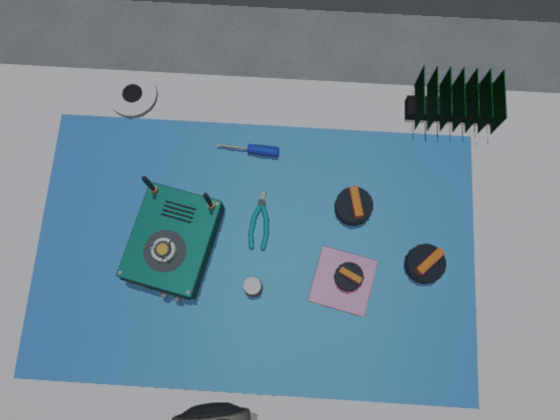

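View pics/side0.png

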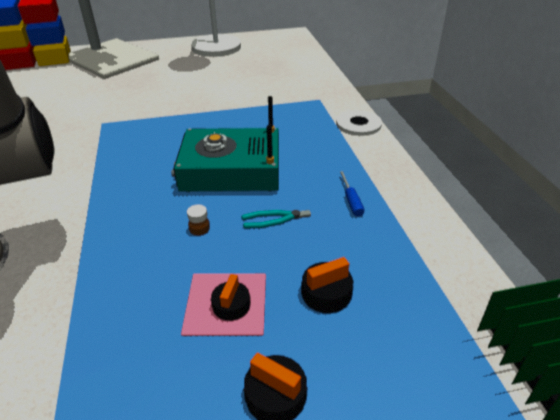

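The top view shows the cap on the pink pad at about (349,277), the radio at (171,240) with its neck at about (163,250), and larger decoy caps at (354,205) and (426,263). I'll zoom in on the cap and neck in both views.

```bash
cat > h.py <<'E'
import numpy as np, cv2
from scipy.spatial.transform import Rotation as Rn
from plant import bot
C={n:bot.get_calibration(n) for n in("top","side")}
def RF(n):
    c=C[n]; return Rn.from_euler('xyz',c['rotation']).as_matrix(),210/np.tan(np.radians(c['vfov'])/2),c
def ray(n,p,z):
    R,f,c=RF(n); d=R@np.array([(p[0]-c['cx'])/f,(p[1]-c['cy'])/f,1]); return c['eye']+d*(z-c['eye'][2])/d[2]
def proj(n,P):
    R,f,c=RF(n); v=R.T@(np.asarray(P,float)-c['eye']); return np.array([f*v[0]/v[2]+c['cx'],f*v[1]/v[2]+c['cy']])
def tri(a,b):
    A=[];o=[]
    for n,p in(("top",a),("side",b)):
        e=C[n]['eye']; d=ray(n,p,0)-e; d/=np.linalg.norm(d); M=np.eye(3)-np.outer(d,d); A.append(M);o.append(M@e)
    return np.linalg.solve(A[0]+A[1],o[0]+o[1])
def crop(im,x,y,w,h,k): return cv2.resize(im[y:y+h,x:x+w],None,fx=k,fy=k,interpolation=cv2.INTER_CUBIC)
E
python3 - <<'E'
from h import *
t=cv2.imread("pics/top0.png");s=cv2.imread("pics/side0.png")
a=np.hstack([crop(t,100,170,130,100,3),crop(t,300,235,130,100,3)])
b=np.hstack([crop(s,165,90,130,100,3),crop(s,170,260,130,100,3)])
cv2.imwrite("pics/z.png",np.vstack([a,b]))
# pink pad corners
for n,im in(("top",t),("side",s)):
    hsv=cv2.cvtColor(im,cv2.COLOR_BGR2HSV)
    m=cv2.inRange(hsv,(150,60,120),(179,255,255))
    c=max(cv2.findContours(m,0,2)[0],key=cv2.contourArea); r=cv2.boxPoints(cv2.minAreaRect(c)) if n=="top" else cv2.approxPolyDP(cv2.convexHull(c),5,True)[:,0]
    w=np.array([ray(n,p,6) for p in r]); print(n,w.round(1)[:,:2].tolist(),np.linalg.norm(w-np.roll(w,1,0),axis=1).round(1))
    m=cv2.inRange(hsv,(5,180,90),(22,255,255))
    for c in cv2.findContours(m,0,2)[0]:
        if cv2.contourArea(c)>15:
            q=cv2.minAreaRect(c); print(n,"orange",q,ray(n,q[0],50).round(1))
print(tri((163,250),(214,142)))
E
```

```text
top [[475.4, -191.7], [486.7, -192.4], [485.0, -237.1], [473.7, -236.3]] [44.6 11.3 44.7 11.3]
side [[578.3, -161.0], [550.0, -282.4], [426.5, -254.0], [455.9, -130.2]] [126.2 124.6 126.7 127.2]
side orange ((275.2794189453125, 373.36761474609375), (54.70804977416992, 21.951818466186523), 30.963754653930664) [ 551.3 -380.4   50. ]
side orange ((227.9486846923828, 289.06988525390625), (10.643791198730469, 32.141727447509766), 22.249025344848633) [ 508.6 -218.1   50. ]
side orange ((328.7500305175781, 271.75), (19.60611915588379, 41.42583465576172), 71.56504821777344) [ 675.7 -218.3   50. ]
side orange ((214.5, 137.0), (4.0, 9.0), 90.0) [539.1 262.7  50. ]
[533.52789502 186.41272788  81.62118541]
```

View pics/z.png

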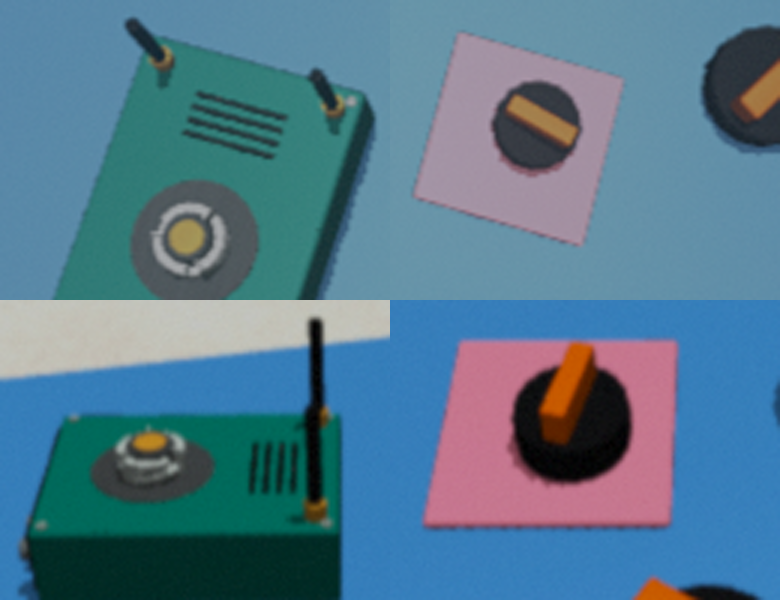

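```bash
cat > m.py <<'E'
from h import *
t=cv2.imread("pics/top0.png");s=cv2.imread("pics/side0.png")
for n,im in(("top",t),("side",s)):
    hsv=cv2.cvtColor(im,cv2.COLOR_BGR2HSV); H,S,V=cv2.split(hsv)
    print(n,"px pad",hsv[260,330],hsv[300,205],"bar",hsv[275,350],hsv[285,230],"neck",hsv[250,163],hsv[240,163],hsv[137,214], "teal",hsv[220,150],hsv[160,250])
    # neck: bright low-saturation within window
    x0,y0,w,h=((140,225,50,50) if n=="top" else (195,120,45,40))
    sub=hsv[y0:y0+h,x0:x0+w]; m=((sub[...,1]<70)&(sub[...,2]>130)).astype(np.uint8)
    c=cv2.convexHull(np.argwhere(m)[:,::-1].astype(np.int32)); e=cv2.fitEllipse(c); print("neck",np.array(e[0])+[x0,y0],e[1:],m.sum())
    # orange disc
    m=cv2.inRange(sub,(8,90,100),(30,255,255)); p=np.argwhere(m)[:,::-1]+[x0,y0]; print("disc",p.mean(0),p.min(0),p.max(0),len(p))
    # bar on the cap, black of the cap
    x0,y0,w,h=((300,240,80,80) if n=="top" else (180,260,95,85))
    sub=hsv[y0:y0+h,x0:x0+w]; m=cv2.inRange(sub,(5,95,60),(25,255,255)); p=np.argwhere(m)[:,::-1]+[x0,y0]
    print("bar",cv2.minAreaRect(p.astype(np.int32)),len(p))
    m=(sub[...,2]<75).astype(np.uint8); m=cv2.morphologyEx(m,cv2.MORPH_OPEN,np.ones((3,3)));c=cv2.convexHull(np.argwhere(m)[:,::-1].astype(np.int32)); e=cv2.fitEllipse(c); print("black",np.array(e[0])+[x0,y0],e[1:],cv2.boundingRect(c),m.sum())
pc=[(323.3,245.7),(377.7,261),(363.3,316.7),(307.7,300)]
w=np.array([ray("top",p,6) for p in pc]);print(w.round(1)[:,:2].tolist(),np.linalg.norm(w-np.roll(w,1,0),axis=1),w.mean(0))
E
python3 m.py
```

```text
top px pad [148  26 165] [100 105 168] bar [ 17 135 162] [ 99 104 167] neck [ 24 117 161] [105  10 152] [101 110 169] teal [ 88 154 124] [100 105 168]
neck [162.52436066 249.12861443] ((22.78830909729004, 24.402803421020508), 46.384437561035156) 191
disc [161.81914894 248.41489362] [157 244] [167 253] 94
bar ((350.2154235839844, 274.62310791015625), (24.31080436706543, 7.318049430847168), 29.744882583618164) 180
black [348.37352371 276.64093781] ((26.948673248291016, 28.547834396362305), 31.364946365356445) (35, 23, 28, 28) 403
side px pad [108 119 159] [171 103 199] bar [107 138  50] [ 13 255 197] neck [104 183 184] [104 182 185] [ 19 212 188] teal [104 180 186] [ 86 255 105]
neck [215.60938263 139.73487473] ((14.032051086425781, 22.885520935058594), 101.13711547851562) 53
disc [214.51666667 136.9       ] [209 134] [220 140] 60
bar ((228.4704132080078, 290.0710144042969), (13.076925277709961, 34.384620666503906), 22.61986541748047) 392
black [230.23968506 300.45445633] ((38.958778381347656, 40.463890075683594), 36.51993179321289) (31, 24, 39, 37) 934
[[578.3, -157.8], [550.8, -282.1], [425.2, -252.5], [454.0, -128.5]] [127.75105222 127.26804232 128.96530292 127.30574693] [ 502.07948987 -205.25094044    6.        ]
```

Run:
```python
from h import *
R,f,c=RF("top"); print("f",f, "mm/px z32",(lambda P:(R.T@(P-c['eye']))[2]/f)(ray("top",(348,277),32)))
print("cap black top@25",ray("top",(348.4,276.6),25), "side@19",ray("side",(230.2,300.5),19))
for n,r in(("top",((350.2,274.6),(24.3,7.3),29.745)),("side",((228.47,290),(13.08,34.4),22.6))):
    b=cv2.boxPoints(r); w=np.array([ray(n,p,56) for p in b]); print(n,w.round(1)[:,:2].tolist(),ray(n,r[0],56))
# bar top in side crop by eye: corners crop (572,343),(594,347),(563,413),(541,407) -> px
sc=[(170+(x-390)/3,260+(y-300)/3) for x,y in((572,343),(594,347),(563,413),(541,405))]
w=np.array([ray("side",p,56) for p in sc]);print("side bar top",w.round(1)[:,:2].tolist(),w.mean(0))
tc=[(300+(x-390)/3,235+y/3) for x,y in((511,95),(579,128),(573,144),(506,112))]
w=np.array([ray("top",p,56) for p in tc]);print("top bar top",w.round(1)[:,:2].tolist(),w.mean(0))
print("neck top",ray("top",(162.5,249.3),95),"tri",tri((162.5,249.3),(215.6,138.5)),"side@95",[ray("side",(215.6,y),95).round(1).tolist() for y in(137.5,138.5,139.5)])
print("disc tri",tri((161.8,248.4),(214.5,136.9)),"px for 50mm",proj("top",(533,186,95))-proj("top",(533,136,95)))
rc=[(158,183),(222,204),(193,296),(120,272)]
w=np.array([ray("top",p,72) for p in rc]);print("radio",w.round(1)[:,:2].tolist(),np.linalg.norm(w-np.roll(w,1,0),axis=1),w.mean(0))
```

```text
f 500.54571501842935 mm/px z32 2.192726876934876
cap black top@25 [ 509.05128933 -214.88492758   25.        ] side@19 [ 510.05652884 -215.67351983   19.        ]
top [[514.2, -188.3], [528.3, -195.6], [505.1, -241.6], [491.1, -234.2]] [ 509.65360131 -215.01388961   56.        ]
side [[486.5, -247.8], [515.0, -186.5], [532.6, -202.0], [503.3, -261.6]] [ 508.89455043 -225.54534259   56.        ]
side bar top [[516.8, -193.1], [528.0, -198.7], [505.7, -240.7], [495.2, -232.8]] [ 511.39473208 -216.34464103   56.        ]
top bar top [[525.5, -193.3], [504.8, -242.6], [493.1, -238.6], [513.0, -190.1]] [ 509.08155315 -216.14792692   56.        ]
neck top [533.51607127 184.22328019  95.        ] tri [535.77247743 185.67219721  89.94442204] side@95 [[537.2, 181.7, 95.0], [536.7, 177.4, 95.0], [536.3, 173.2, 95.0]]
disc tri [535.32158936 186.09270099  94.31344196] px for 50mm [-23.68324118  -1.43862334]
radio [[684.6, 218.1], [645.2, 72.0], [442.5, 114.4], [483.1, 274.5]] [209.22745518 151.40945801 207.09994774 165.24240311] [563.84268559 169.74897274  72.        ]
```

Run:
```python
from h import *
for n in("top","side"):
    im=cv2.imread(f"pics/{n}0.png"); hsv=cv2.cvtColor(im,cv2.COLOR_BGR2HSV)
    m=cv2.inRange(hsv,(95,80,60),(115,255,255))
    if n=="top":
        L=[[(np.argmax(m[r]>0),r) for r in range(130,370,4)],[(c,np.argmax(m[:,c]>0)) for c in range(70,460,6)],[(559-np.argmax(m[r,::-1]>0),r) for r in range(165,385,4)]]
    else:
        L=[[(np.argmax(m[r,60:]>0)+60,r) for r in range(130,400,4)],[(c,np.argmax(m[:,c]>0)) for c in range(108,315,4)]]
    for p in L:
        p=np.array(p,float); vx,vy,x,y=cv2.fitLine(p.astype(np.float32),cv2.DIST_HUBER,0,.01,.01).ravel()
        d=(p-[x,y])@[-vy,vx]; print(n,p[0],p[-1],d.round(1)[::3])
    # teal deck
    m=cv2.inRange(hsv,(78,110,60),(93,255,255)); m=cv2.morphologyEx(m,cv2.MORPH_OPEN,np.ones((5,5)))
    c=max(cv2.findContours(m,0,2)[0],key=cv2.contourArea); print(cv2.approxPolyDP(cv2.convexHull(c),4,True)[:,0].tolist())
im=cv2.imread("pics/top0.png"); cv2.imwrite("pics/z2.png",crop(im,105,170,130,140,4))
```

```text
top [ 59. 130.] [ 16. 366.] [-0.2 -0.   0.2  0.4 -0.4 -0.2 -0.   0.2  0.3 -0.4 -0.2 -0.1  0.1  0.3
 -0.5 -0.3 -0.1  0.1  0.3 -0.5]
top [ 70. 115.] [454. 136.] [ 0.   0.   0.  -0.9  0.1  0.1  0.1  0.1  0.1  0.2  0.2  0.2  0.2  0.2
  0.2  0.3  0.3  0.3  0.3  0.3  0.3  0.4]
top [470. 165.] [477. 381.] [ 0.2 -0.5 -0.1  0.3 -0.4 -0.   0.4 -0.3  0.1  0.4 -0.2  0.2 -0.5 -0.1
  0.2 -0.4 -0.   0.3 -0.3]
[[158, 185], [219, 206], [195, 286], [185, 295], [123, 278], [120, 269], [146, 192]]
side [101. 130.] [ 60. 398.] [ 0.6  0.5  0.4  0.3  0.2  0.1  0.  -0.  -0.1 -0.2 -0.3 -0.4 -0.5  0.4
  0.3  0.2  0.1  0.1 -0.  -0.1 -0.2 -0.3  1.6]
side [108. 123.] [312. 100.] [ 0.3 -0.3 -0.   0.3 -0.4 -0.1  0.2  0.5 -0.2  0.1  0.4 -0.3  0.   0.3
 -0.4 -0.1  0.2 -0.5]
[[265, 128], [268, 168], [180, 168], [177, 163], [187, 130]]
```

View pics/z2.png

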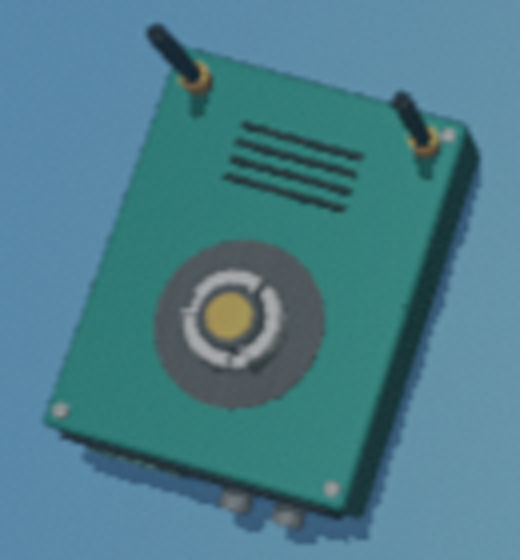

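Run:
```python
from h import *
w=np.array([ray("top",(105+x/4,170+y/4),72) for x,y in((188,47),(468,122),(345,504),(45,423))]);print("radio",w.round(1)[:,:2].tolist(),np.linalg.norm(w-np.roll(w,1,0),axis=1),w.mean(0))
d=(w[0]+w[1]-w[2]-w[3])[:2]; d/=np.linalg.norm(d); print(d,"well",w.mean(0)[:2]-30*d)
# antennas base
print([ray("top",(105+x/4,170+y/4),72).round(1)[:2].tolist() for x,y in((195,76),(426,140))])
s=lambda x,y:(165+x/3,90+(y-300)/3)
for nm,pt,ps in(("greydisc",(165-.125,250.9),s(152,470)),("necktop",(163.1,249.7),s(151,447)),):
    print(nm,ray("top",pt,72 if nm[0]=="g" else 95).round(1),ray("side",ps,72 if nm[0]=="g" else 95).round(1),tri(pt,ps).round(1))
w=np.array([ray("side",s(x,y),72) for x,y in((70,415),(340,415),(340,535),(28,535))]);print("radio side",w.round(1)[:,:2].tolist(),np.linalg.norm(w-np.roll(w,1,0),axis=1),w.mean(0))
```

```text
radio [[686.7, 231.8], [653.1, 72.7], [442.2, 118.0], [474.7, 281.4]] [217.67415868 162.62353114 215.68880481 166.51999915] [564.19113055 175.97022726  72.        ]
[ 0.97573243 -0.21896626] well [534.91915759 182.53921492]
[[670.2, 225.8], [641.5, 94.7]]
greydisc [534.  184.7  72. ] [535.1 181.6  72. ] [534.9 185.4  69.7]
necktop [532.7 182.9  95. ] [535.9 175.4  95. ] [535.  184.4  89.5]
radio side [[481.3, 279.0], [687.9, 229.6], [652.5, 65.9], [441.8, 115.7]] [167.9605137  212.45137035 167.45963884 216.47569513] [565.85577047 172.53780469  72.        ]
```

The radio measures 217 × 165 mm, so the calibration holds. That puts the neck axis at about (534.5, 184) and the cap at about (510, -215.5) with the bar at a yaw of about 1.1. I'll move over the cap.

Emit:
{"name": "jog_arm", "arguments": {"targets": [{"xyz":[0.53,-0.211,0.12],"spin":0},{"xyz":[0.53,-0.211,0.12],"spin":0},{"xyz":[0.53,-0.211,0.12],"spin":0},{"xyz":[0.53,-0.211,0.12],"spin":0},{"xyz":[0.53,-0.211,0.12],"spin":0},{"xyz":[0.53,-0.211,0.12],"spin":0},{"xyz":[0.53,-0.211,0.12],"spin":0},{"xyz":[0.53,-0.211,0.12],"spin":0},{"xyz":[0.53,-0.211,0.12],"spin":0},{"xyz":[0.53,-0.211,0.12],"spin":0}], "gripper": 60}}

```text
time: 1.35
tool_pos: [510.8, -214.9, 130.1]
tcp_rot: [-3.141, 0.0, 0.298]
contact_force: [0.8, -1.1, 0.7]
grip_width: 55.0
finger_force: 0.0
```

Emit:
{"name": "jog_arm", "arguments": {"targets": [{"xyz":[0,0,0],"spin":-0.9},{"xyz":[0,0,0],"spin":-0.9},{"xyz":[0,0,0],"spin":-0.9},{"xyz":[0,0,0],"spin":-0.9},{"xyz":[0,0,0],"spin":-0.9},{"xyz":[0,0,0],"spin":-0.9},{"xyz":[0,0,0],"spin":-0.9},{"xyz":[0,0,0],"spin":-0.9},{"xyz":[0,0,0],"spin":-0.8},{"xyz":[0,0,0],"spin":0}]}}

```text
time: 2.6
tool_pos: [509.7, -216.0, 130.4]
tcp_rot: [-3.141, 0.0, 1.097]
contact_force: [0.1, -0.7, -0.0]
grip_width: 55.2
finger_force: 0.0
```

Emit:
{"name": "jog_arm", "arguments": {"targets": [{"xyz":[0,0,0.2],"spin":0},{"xyz":[0,0,0.2],"spin":0},{"xyz":[0,0,0.2],"spin":0},{"xyz":[0,0,0.2],"spin":0},{"xyz":[0,0,0.15],"spin":0},{"xyz":[0,0,0.1],"spin":0},{"xyz":[0,0,0.08],"spin":0},{"xyz":[0,0,0.05],"spin":0},{"xyz":[0,0,0],"spin":0},{"xyz":[0,0,0],"spin":0}]}}

```text
time: 3.85
tool_pos: [510.1, -216.3, 36.7]
tcp_rot: [3.141, 0.0, 1.098]
contact_force: [0.6, -0.2, 0.5]
grip_width: 55.2
finger_force: 0.0
```

Run:
```python
from h import *
t=bot.capture("top");s=bot.capture("side")
cv2.imwrite("pics/g.png",np.hstack([crop(t,300,230,95,130,4),crop(s,180,220,95,130,4)]))
```

```text
(no output)
```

View pics/g.png

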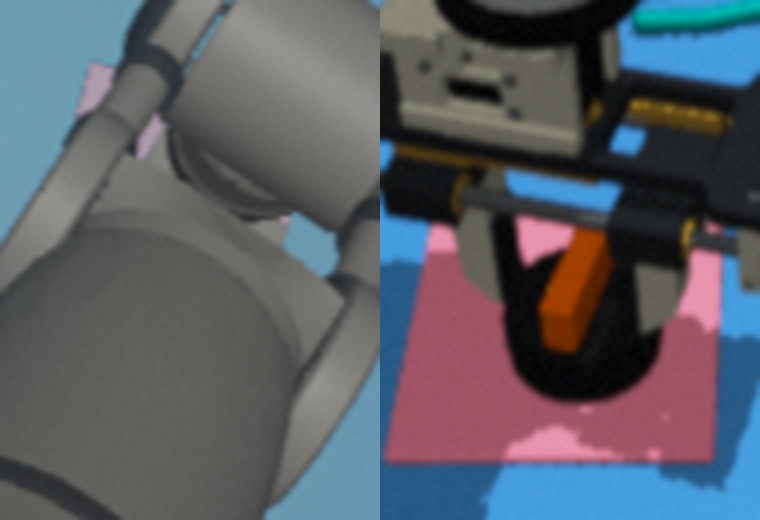

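The side view shows the bar, at about (570,285) in the crop, between the fingers and parallel to them. I'll close and lift.

Emit:
{"name": "jog_arm", "arguments": {"targets": [{"xyz":[0,0,0],"spin":0},{"xyz":[0,0,0],"spin":0},{"xyz":[0,0,0],"spin":0},{"xyz":[0,0,0],"spin":0},{"xyz":[0,0,0],"spin":0},{"xyz":[0,0,0],"spin":0},{"xyz":[0,0,0],"spin":0},{"xyz":[0,0,0],"spin":0},{"xyz":[0,0,0],"spin":0},{"xyz":[0,0,0],"spin":0}], "gripper": 0}}

```text
time: 5.2
tool_pos: [509.8, -216.1, 36.3]
tcp_rot: [-3.142, 0.0, 1.098]
contact_force: [-0.5, -0.2, -0.7]
grip_width: 13.6
finger_force: 30.0
```

Emit:
{"name": "jog_arm", "arguments": {"targets": [{"xyz":[0,0,-0.05],"spin":0},{"xyz":[0,0,-0.15],"spin":0},{"xyz":[0,0,-0.2],"spin":0},{"xyz":[0,0,-0.3],"spin":0},{"xyz":[0,0,-0.3],"spin":0},{"xyz":[0,0,-0.3],"spin":0},{"xyz":[0,0,-0.2],"spin":0},{"xyz":[0,0,-0.1],"spin":0},{"xyz":[0,0,0],"spin":0},{"xyz":[0,0,0],"spin":0}]}}

```text
time: 6.45
tool_pos: [509.5, -215.9, 163.8]
tcp_rot: [-3.141, 0.0, 1.098]
contact_force: [0.1, 0.4, -1.1]
grip_width: 13.9
finger_force: 30.0
```

Emit:
{"name": "jog_arm", "arguments": {"targets": [{"xyz":[0.51,-0.222,0],"spin":0},{"xyz":[0.51,-0.222,0],"spin":0},{"xyz":[0.51,-0.222,0],"spin":0},{"xyz":[0.51,-0.222,0],"spin":0},{"xyz":[0.51,-0.222,0],"spin":0},{"xyz":[0.51,-0.222,0],"spin":0},{"xyz":[0.51,-0.222,0],"spin":0},{"xyz":[0.51,-0.222,0],"spin":0},{"xyz":[0.51,-0.222,0],"spin":0},{"xyz":[0,0,0],"spin":0}]}}

```text
time: 7.7
tool_pos: [534.2, 186.2, 163.3]
tcp_rot: [-3.14, 0.0, 1.102]
contact_force: [0.8, -0.0, -1.7]
grip_width: 13.6
finger_force: 30.0
```

Run:
```python
from h import *
t=bot.capture("top");s=bot.capture("side")
cv2.imwrite("pics/n_t.png",t);cv2.imwrite("pics/n_s.png",s)
o=bot.get_obs();print(o['tool_pos'],o['tcp_rot'],o['joint_positions'])
cv2.imwrite("pics/n.png",np.hstack([crop(t,110,170,100,130,4),crop(s,165,70,100,130,4)]))
```

```text
[534.34154575 183.49631234 163.45348062] [-3.14057146e+00  1.52654601e-03  1.09902465e+00] [ 1.95467213e-01  4.71293288e-01  1.50472472e+00 -6.16737808e-04
  1.16732156e+00  6.67482303e-01]
```

View pics/n.png

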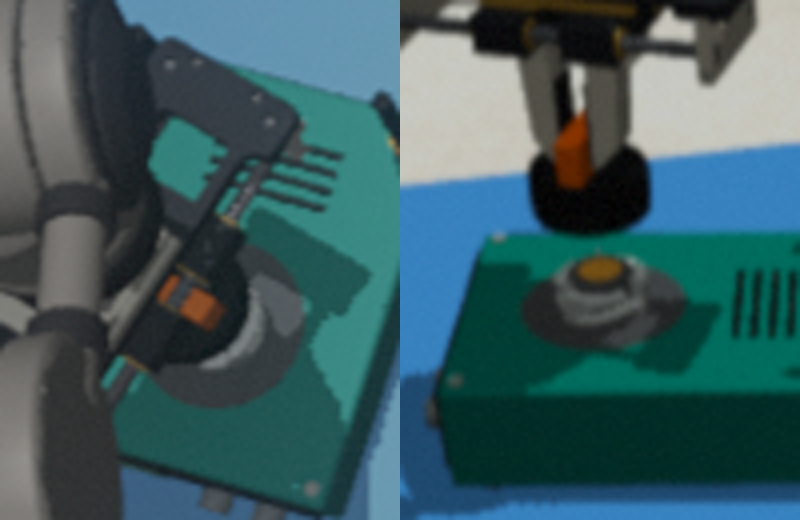

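Run:
```python
from h import *
s=cv2.imread("pics/n_s.png"); sub=s[105:132,190:235]; m=(sub.max(2)<45)
rows=np.where(m.any(1))[0]
for r in rows[::3]: c=np.where(m[r])[0]; print(r+105,c.min()+190,c.max()+190,(c.min()+c.max())/2+190)
print("pred cap rim centre",proj("side",(534.34,183.5,133)),"z159",proj("side",(534.34,183.5,159)), "width",proj("side",(534.34+32.5,183.5,146))-proj("side",(534.34-32.5,183.5,146)))
print("neck pred top/foot",proj("side",(534.5,184,95)),proj("side",(534.5,184,72)))
s0=cv2.imread("pics/side0.png")
for P in(75,95):
  print(P,[proj("side",(534.5+dx,184+dy,P)).round(1).tolist() for dx,dy in((-25,0),(25,0),(0,-25),(0,25))])
g=s0[125:162,190:245].astype(int); sat=g.max(2)-g.min(2)
for r in range(0,37,3):
    c=np.where((sat[r]<45))[0]; print(r+125,c.min()+190 if len(c) else '',c.max()+190 if len(c) else '')
```

```text
106 220 220 220.0
109 200 224 212.0
112 198 225 211.5
115 198 226 212.0
118 198 226 212.0
121 199 226 212.5
124 200 224 212.0
127 203 219 211.0
pred cap rim centre [212.43949742 121.76899877] z159 [211.1857915  110.74696316] width [30.61306632 -3.39595311]
neck pred top/foot [214.24885365 137.12872037] [215.27459128 146.15411307]
75 [[203.8, 146.4], [226.4, 143.6], [216.4, 150.8], [213.9, 139.4]]
95 [[202.8, 138.5], [225.6, 135.8], [215.5, 142.9], [213.0, 131.6]]
125  
128  
131  
134 210 221
137 205 228
140 200 233
143 197 235
146 195 235
149 196 234
152 197 231
155 202 224
158  
161
```

The cap hangs level. Its column is 212.2 against 211.8 predicted, and the neck is about 1 mm further along +x. I'll start lowering carefully.

Emit:
{"name": "jog_arm", "arguments": {"targets": [{"xyz":[0.004,0.008,0.1],"spin":0},{"xyz":[0,0,0.15],"spin":0},{"xyz":[0,0,0.12],"spin":0},{"xyz":[0,0,0.07],"spin":0},{"xyz":[0,0,0.0125],"spin":0},{"xyz":[0,0,0.0125],"spin":0},{"xyz":[0,0,0.0125],"spin":0},{"xyz":[0,0,0.0125],"spin":0},{"xyz":[0,0,0],"spin":0},{"xyz":[0,0,0],"spin":0}]}}

```text
time: 9.05
tool_pos: [535.6, 183.6, 125.1]
tcp_rot: [3.141, -0.0, 1.098]
contact_force: [-0.1, -0.1, -1.1]
grip_width: 13.7
finger_force: 30.0
```

Emit:
{"name": "jog_arm", "arguments": {"targets": [{"xyz":[0,0,0.01],"spin":0},{"xyz":[0,0,0.01],"spin":0},{"xyz":[0,0,0.01],"spin":0},{"xyz":[0,0,0.01],"spin":0},{"xyz":[0,0,0],"spin":0},{"xyz":[0,0,0],"spin":0},{"xyz":[0,0,0],"spin":0},{"xyz":[0,0,0],"spin":0},{"xyz":[0,0,0],"spin":0},{"xyz":[0,0,0],"spin":0}]}}

```text
time: 10.3
tool_pos: [535.6, 183.6, 121.9]
tcp_rot: [3.142, 0.0, 1.098]
contact_force: [-1.1, -0.2, -1.7]
grip_width: 13.8
finger_force: 30.0
```

Emit:
{"name": "jog_arm", "arguments": {"targets": [{"xyz":[0,0,0.01],"spin":0},{"xyz":[0,0,0.01],"spin":0},{"xyz":[0,0,0.01],"spin":0},{"xyz":[0,0,0],"spin":0},{"xyz":[0,0,0],"spin":0},{"xyz":[0,0,0],"spin":0},{"xyz":[0,0,0],"spin":0},{"xyz":[0,0,0],"spin":0},{"xyz":[0,0,0],"spin":0},{"xyz":[0,0,0],"spin":0}]}}

```text
time: 11.55
tool_pos: [535.8, 183.6, 120.5]
tcp_rot: [3.141, -0.001, 1.098]
contact_force: [-2.6, -1.3, 6.3]
grip_width: 13.7
finger_force: 30.0
```

Contact came about 18.3 mm above the deck, so the pins are on the stop teeth. I'll lift, turn 0.35 rad anticlockwise and set down again.

Emit:
{"name": "jog_arm", "arguments": {"targets": [{"xyz":[0,0,-0.04],"spin":0},{"xyz":[-0.004,-0.007,-0.03],"spin":0},{"xyz":[0,0,0],"spin":-0.9},{"xyz":[0,0,0],"spin":-0.9},{"xyz":[0,0,0],"spin":-0.9},{"xyz":[0,0,0],"spin":-0.8},{"xyz":[0,0,0.03],"spin":0},{"xyz":[0,0,0.02],"spin":0},{"xyz":[0,0,0],"spin":0},{"xyz":[0,0,0],"spin":0}]}}

```text
time: 12.8
tool_pos: [534.9, 183.5, 121.0]
tcp_rot: [-3.142, 0.0, 1.447]
contact_force: [0.2, -0.6, -0.8]
grip_width: 13.9
finger_force: 30.0
```

Emit:
{"name": "jog_arm", "arguments": {"targets": [{"xyz":[0,0,0.01],"spin":0},{"xyz":[0,0,0.01],"spin":0},{"xyz":[0,0,0.01],"spin":0},{"xyz":[0,0,0],"spin":0},{"xyz":[0,0,0],"spin":0},{"xyz":[0,0,0],"spin":0},{"xyz":[0,0,0],"spin":0},{"xyz":[0,0,0],"spin":0},{"xyz":[0,0,0],"spin":0},{"xyz":[0,0,0],"spin":0}]}}

```text
time: 14.05
tool_pos: [534.9, 183.5, 118.7]
tcp_rot: [3.142, 0.0, 1.448]
contact_force: [-0.7, -0.5, -0.5]
grip_width: 14.0
finger_force: 30.0
```

Emit:
{"name": "jog_arm", "arguments": {"targets": [{"xyz":[0,0,0.01],"spin":0},{"xyz":[0,0,0.01],"spin":0},{"xyz":[0,0,0],"spin":0},{"xyz":[0,0,0],"spin":0},{"xyz":[0,0,0],"spin":0},{"xyz":[0,0,0],"spin":0},{"xyz":[0,0,0],"spin":0},{"xyz":[0,0,0],"spin":0},{"xyz":[0,0,0],"spin":0},{"xyz":[0,0,0],"spin":0}]}}

```text
time: 15.3
tool_pos: [535.0, 183.5, 117.2]
tcp_rot: [3.141, 0.0, 1.448]
contact_force: [-1.5, -1.0, 3.6]
grip_width: 13.9
finger_force: 30.0
```

The cap now sits high, with the rim at about 15 mm. I'll loosen the grip and take a baseline picture, then turn anticlockwise in small steps, watching for the drop.

Emit:
{"name": "jog_arm", "arguments": {"targets": [{"xyz":[0,0,0],"spin":0},{"xyz":[0,0,0],"spin":0},{"xyz":[0,0,-0.015],"spin":0},{"xyz":[0,0,0],"spin":0},{"xyz":[0,0,0],"spin":-0.2},{"xyz":[0,0,0],"spin":-0.2},{"xyz":[0,0,0],"spin":-0.2},{"xyz":[0,0,0],"spin":-0.2},{"xyz":[0,0,0],"spin":-0.2},{"xyz":[0,0,0],"spin":0}], "gripper": 17}}

```text
time: 16.55
tool_pos: [534.9, 183.5, 118.3]
tcp_rot: [3.142, 0.0, 1.548]
contact_force: [-1.2, 0.6, 1.0]
grip_width: 15.2
finger_force: 0.4
```

```bash
cat > d.py <<'E'
from h import *
import sys
s=bot.capture("side"); k=sys.argv[1]; cv2.imwrite(f"pics/d{k}.png",s)
hsv=cv2.cvtColor(s,cv2.COLOR_BGR2HSV)
o=cv2.inRange(hsv[100:140,190:240],(5,150,60),(20,255,255)); p=np.argwhere(o>0)+[100,190]
b=np.array([c[105:165].max(1) for c in s[:,205:222].transpose(1,0,2)])  # per column brightness
bot_=[105+np.where(r<50)[0].max() for r in b]
P=p[p[:,0]<127]
print("orange n",len(p),"top",p[:,0].min() if len(p) else None,"cen",p.mean(0).round(1),"black bottom",bot_)
q=bot.get_obs(); print(q['time'],q['moment'].round(2),q['contact_force'].round(1),q['tcp_rot'][2].round(3))
print("bar-top row pred at high/start",[proj("side",(534.8,183.7,z))[1].round(1) for z in(137.2,128.5)],"rim front",[proj("side",(534.8,151.2,z))[1].round(1) for z in(87.2,78.5,74)])
E
python3 d.py 0; python3 -c "
from h import *
cv2.imwrite('pics/d0c.png',crop(cv2.imread('pics/d0.png'),165,80,100,100,4))"
```

```text
orange n 135 top 116 cen [125.6 213. ] black bottom [np.int64(156), np.int64(156), np.int64(156), np.int64(156), np.int64(156), np.int64(157), np.int64(157), np.int64(156), np.int64(156), np.int64(156), np.int64(155), np.int64(155), np.int64(155), np.int64(154), np.int64(154), np.int64(154), np.int64(154)]
16.6 [-0.07 -0.09 -0.02] [ 0.7  0.3 -0. ] 1.548
bar-top row pred at high/start [np.float64(119.9), np.float64(123.6)] rim front [np.float64(147.8), np.float64(151.3), np.float64(153.1)]
```

View pics/d0c.png

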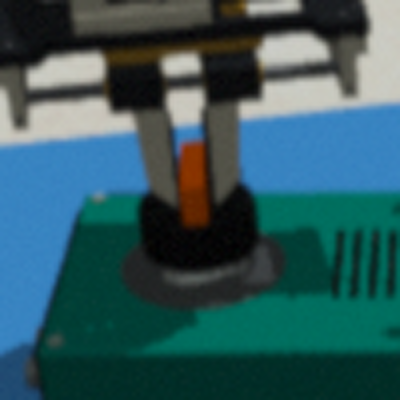

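The cap sits level and high: bar top at row 116, rim front at row 147. I'll keep turning.

Emit:
{"name": "jog_arm", "arguments": {"targets": [{"xyz":[0,0,0],"spin":-0.17},{"xyz":[0,0,0],"spin":-0.17},{"xyz":[0,0,0],"spin":-0.17},{"xyz":[0,0,0],"spin":-0.17},{"xyz":[0,0,0],"spin":-0.17},{"xyz":[0,0,0],"spin":-0.17},{"xyz":[0,0,0],"spin":-0.17},{"xyz":[0,0,0],"spin":-0.17},{"xyz":[0,0,0],"spin":-0.17},{"xyz":[0,0,0],"spin":0}]}}

```text
time: 17.85
tool_pos: [534.9, 183.5, 118.3]
tcp_rot: [-3.142, 0.0, 1.701]
contact_force: [0.6, 0.1, -0.6]
grip_width: 15.6
finger_force: 0.4
```

```bash
cat > d.py <<'E'
from h import *
import sys
k=sys.argv[1]; f=f"pics/d{k}.png"
if k!="0": cv2.imwrite(f,bot.capture("side"))
s=cv2.imread(f); hsv=cv2.cvtColor(s,cv2.COLOR_BGR2HSV)
o=cv2.inRange(hsv[100:145,190:240],(5,150,60),(20,255,255)); p=np.argwhere(o>0)+[100,190]
g=s[:,208:219].max(2).mean(1)
print("orange",len(p),p[:,0].min(),p[:,0].max(),p.mean(0).round(1),"prof140-156",g[140:157].round().astype(int).tolist())
q=bot.get_obs(); print(q['time'],q['moment'].round(2),q['contact_force'].round(1),q['tcp_rot'][2].round(3))
E
python3 d.py 0;python3 d.py 1
```

```text
orange 135 116 135 [125.6 213. ] prof140-156 [7, 7, 7, 7, 6, 6, 12, 33, 64, 83, 72, 50, 38, 37, 37, 41, 48]
17.85 [-0.01 -0.11  0.02] [ 0.6  0.1 -0.6] 1.701
orange 138 102 136 [125.5 213.1] prof140-156 [8, 7, 7, 7, 7, 8, 12, 33, 66, 83, 73, 51, 39, 37, 39, 48, 56]
17.9 [-0.   -0.13  0.01] [ 0.2  1.1 -0.2] 1.701
```

Emit:
{"name": "jog_arm", "arguments": {"targets": [{"xyz":[0,0,0],"spin":-0.17},{"xyz":[0,0,0],"spin":-0.17},{"xyz":[0,0,0],"spin":-0.17},{"xyz":[0,0,0],"spin":-0.17},{"xyz":[0,0,0],"spin":-0.17},{"xyz":[0,0,0],"spin":-0.17},{"xyz":[0,0,0],"spin":-0.17},{"xyz":[0,0,0],"spin":-0.17},{"xyz":[0,0,0],"spin":-0.17},{"xyz":[0,0,0],"spin":0}]}}

```text
time: 19.15
tool_pos: [534.9, 183.5, 118.3]
tcp_rot: [3.142, 0.0, 1.854]
contact_force: [0.4, 0.1, 0.3]
grip_width: 15.7
finger_force: 0.5
```

```bash
python3 d.py 2
```

```text
orange 129 117 135 [126.6 214.6] prof140-156 [7, 7, 6, 8, 6, 8, 11, 32, 66, 84, 73, 51, 40, 39, 43, 51, 58]
19.2 [-0.02 -0.14  0.01] [-0.2  0.2  0.3] 1.854
```

Emit:
{"name": "jog_arm", "arguments": {"targets": [{"xyz":[0,0,0],"spin":-0.17},{"xyz":[0,0,0],"spin":-0.17},{"xyz":[0,0,0],"spin":-0.17},{"xyz":[0,0,0],"spin":-0.17},{"xyz":[0,0,0],"spin":-0.17},{"xyz":[0,0,0],"spin":-0.17},{"xyz":[0,0,0],"spin":-0.17},{"xyz":[0,0,0],"spin":-0.17},{"xyz":[0,0,0],"spin":-0.17},{"xyz":[0,0,0],"spin":0}]}}

```text
time: 20.45
tool_pos: [535.0, 183.6, 118.3]
tcp_rot: [3.141, 0.0, 2.007]
contact_force: [-0.1, 0.7, 0.1]
grip_width: 15.6
finger_force: 0.9
```

```bash
python3 d.py 3
```

```text
orange 123 102 135 [126.6 215.3] prof140-156 [7, 6, 7, 6, 6, 7, 11, 33, 65, 84, 72, 50, 40, 40, 48, 54, 59]
20.5 [ 0.09 -0.26 -0.03] [1.5 0.7 0.7] 2.007
```

Emit:
{"name": "jog_arm", "arguments": {"targets": [{"xyz":[0,0,0],"spin":-0.17},{"xyz":[0,0,0],"spin":-0.17},{"xyz":[0,0,0],"spin":-0.17},{"xyz":[0,0,0],"spin":-0.17},{"xyz":[0,0,0],"spin":-0.17},{"xyz":[0,0,0],"spin":-0.17},{"xyz":[0,0,0],"spin":-0.17},{"xyz":[0,0,0],"spin":-0.17},{"xyz":[0,0,0],"spin":-0.17},{"xyz":[0,0,0],"spin":0}]}}

```text
time: 21.75
tool_pos: [535.0, 183.6, 118.3]
tcp_rot: [3.141, 0.0, 2.16]
contact_force: [0.9, 0.7, 1.2]
grip_width: 15.3
finger_force: 1.5
```

```bash
python3 d.py 4
```

```text
orange 121 102 135 [126.9 216.7] prof140-156 [7, 6, 6, 7, 7, 7, 11, 32, 64, 84, 73, 51, 40, 40, 46, 51, 54]
21.8 [ 0.15 -0.35 -0.08] [ 0.7  0.6 -0.5] 2.16
```

Run:
```python
from h import *
cv2.imwrite("pics/c4.png",np.hstack([crop(cv2.imread(f"pics/d{k}.png"),185,95,60,65,6) for k in(2,4)]))
o=bot.get_obs(); Rm=Rn.from_euler('xyz',o['tcp_rot']).as_matrix(); print(o['grip_width'],o['moment'],o['joint_positions'])
```

```text
15.947031915044034 [ 0.14770525 -0.34537611 -0.07584045] [ 1.95051212e-01  5.20319896e-01  1.55990785e+00 -5.47432770e-05
  1.06123308e+00 -3.93879389e-01]
```

View pics/c4.png

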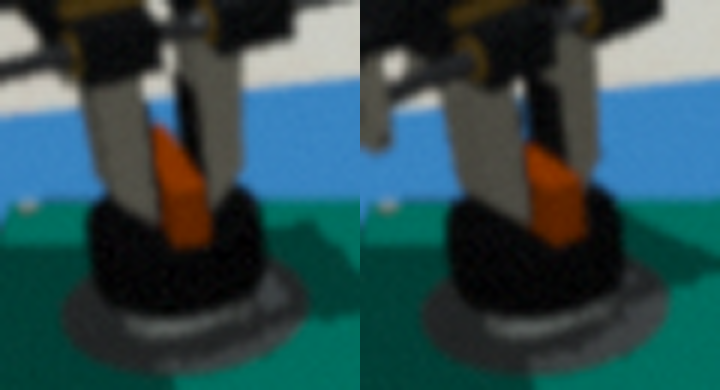

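The bar turns with the fingers and the cap is still level and high, with small loads. I'll carry on.

Emit:
{"name": "jog_arm", "arguments": {"targets": [{"xyz":[0,0,0],"spin":-0.15},{"xyz":[0,0,0],"spin":-0.15},{"xyz":[0,0,0],"spin":-0.15},{"xyz":[0,0,0],"spin":-0.15},{"xyz":[0,0,0],"spin":-0.15},{"xyz":[0,0,0],"spin":-0.15},{"xyz":[0,0,0],"spin":-0.15},{"xyz":[0,0,0],"spin":-0.15},{"xyz":[0,0,0],"spin":0},{"xyz":[0,0,0],"spin":0}]}}

```text
time: 23.05
tool_pos: [535.0, 183.5, 118.3]
tcp_rot: [3.141, 0.0, 2.28]
contact_force: [1.8, 0.9, 1.8]
grip_width: 15.5
finger_force: 2.5
```

```bash
python3 d.py 5
```

```text
orange 119 102 134 [126.7 217.3] prof140-156 [7, 8, 7, 6, 7, 6, 11, 31, 63, 83, 72, 51, 39, 40, 44, 48, 52]
23.1 [ 0.28 -0.46 -0.08] [3.1 0.9 1.1] 2.28
```

Lateral force is building towards +x, so I'll shift the tool about 1 mm to relieve it and keep turning.

Emit:
{"name": "jog_arm", "arguments": {"targets": [{"xyz":[-0.005,0.012,0],"spin":0},{"xyz":[0,0,0],"spin":0},{"xyz":[0,0,0],"spin":-0.15},{"xyz":[0,0,0],"spin":-0.15},{"xyz":[0,0,0],"spin":-0.15},{"xyz":[0,0,0],"spin":-0.15},{"xyz":[0,0,0],"spin":-0.15},{"xyz":[0,0,0],"spin":-0.15},{"xyz":[0,0,0],"spin":-0.15},{"xyz":[0,0,0],"spin":0}], "gripper": 18}}

```text
time: 24.35
tool_pos: [535.9, 183.9, 118.3]
tcp_rot: [3.142, 0.0, 2.385]
contact_force: [-1.2, 0.2, 0.4]
grip_width: 16.5
finger_force: 0.3
```

```bash
python3 d.py 6
```

```text
orange 118 102 134 [126.4 218.2] prof140-156 [6, 7, 7, 6, 5, 6, 11, 34, 66, 82, 71, 51, 40, 39, 42, 45, 50]
24.4 [ 0.05 -0.07  0.01] [ 0.7  0.4 -0.3] 2.385
```

Emit:
{"name": "jog_arm", "arguments": {"targets": [{"xyz":[0,0,0],"spin":-0.17},{"xyz":[0,0,0],"spin":-0.17},{"xyz":[0,0,0],"spin":-0.17},{"xyz":[0,0,0],"spin":-0.17},{"xyz":[0,0,0],"spin":-0.17},{"xyz":[0,0,0],"spin":-0.17},{"xyz":[0,0,0],"spin":-0.17},{"xyz":[0,0,0],"spin":-0.17},{"xyz":[0,0,0],"spin":-0.17},{"xyz":[0,0,0],"spin":0}]}}

```text
time: 25.65
tool_pos: [536.0, 183.9, 118.3]
tcp_rot: [3.142, 0.0, 2.538]
contact_force: [-0.2, 0.0, -0.6]
grip_width: 16.6
finger_force: 0.6
```

```bash
python3 d.py 7
```

```text
orange 112 102 133 [126.2 218.7] prof140-156 [8, 6, 7, 6, 7, 6, 11, 31, 63, 82, 72, 50, 39, 37, 38, 41, 46]
25.7 [ 0.06 -0.21  0.02] [ 0.  -0.1 -0.3] 2.538
```

Emit:
{"name": "jog_arm", "arguments": {"targets": [{"xyz":[0,0,0],"spin":-0.17},{"xyz":[0,0,0],"spin":-0.17},{"xyz":[0,0,0],"spin":-0.17},{"xyz":[0,0,0],"spin":-0.17},{"xyz":[0,0,0],"spin":-0.17},{"xyz":[0,0,0],"spin":-0.17},{"xyz":[0,0,0],"spin":-0.17},{"xyz":[0,0,0],"spin":-0.17},{"xyz":[0,0,0],"spin":-0.17},{"xyz":[0,0,0],"spin":0}]}}

```text
time: 26.95
tool_pos: [535.9, 183.8, 118.3]
tcp_rot: [-3.141, 0.0, 2.691]
contact_force: [1.4, -0.3, -0.1]
grip_width: 16.2
finger_force: 0.6
```

```bash
python3 d.py 8
```

```text
orange 127 101 133 [125.6 216.6] prof140-156 [6, 6, 7, 6, 5, 7, 10, 27, 60, 80, 71, 51, 38, 36, 38, 38, 43]
27.0 [ 0.14 -0.25  0.03] [-0.9  1.3  0. ] 2.691
```

Emit:
{"name": "jog_arm", "arguments": {"targets": [{"xyz":[0,0,0],"spin":-0.15},{"xyz":[0,0,0],"spin":-0.15},{"xyz":[0,0,0],"spin":-0.15},{"xyz":[0,0,0],"spin":-0.15},{"xyz":[0,0,0],"spin":-0.15},{"xyz":[0,0,0],"spin":-0.15},{"xyz":[0,0,0],"spin":-0.15},{"xyz":[0,0,0],"spin":-0.15},{"xyz":[0,0,0],"spin":0},{"xyz":[0,0,0],"spin":0}]}}

```text
time: 28.25
tool_pos: [536.0, 183.9, 118.3]
tcp_rot: [3.142, 0.0, 2.811]
contact_force: [0.2, 0.4, 0.5]
grip_width: 16.6
finger_force: 0.2
```

```bash
python3 d.py 9
```

```text
orange 185 103 134 [129.3 214.5] prof140-156 [8, 7, 7, 6, 5, 7, 7, 6, 7, 7, 12, 22, 33, 36, 36, 37, 40]
28.3 [ 0.09 -0.2  -0.01] [ 0.6 -0.1  0.1] 2.811
```

The cap dropped: the rim edge moved from row 147 to 150.5, about 9 mm. I'll lower the loose fingers along the bar and start turning clockwise.

Emit:
{"name": "jog_arm", "arguments": {"targets": [{"xyz":[0,0,0.03],"spin":0},{"xyz":[0,0,0.04],"spin":0},{"xyz":[0,0,0.03],"spin":0},{"xyz":[0,0,0],"spin":0.4},{"xyz":[0,0,0],"spin":0.5},{"xyz":[0,0,0],"spin":0.5},{"xyz":[0,0,0],"spin":0.5},{"xyz":[0,0,0],"spin":0.5},{"xyz":[0,0,0],"spin":0.5},{"xyz":[0,0,0],"spin":0.3}]}}

```text
time: 29.55
tool_pos: [535.4, 184.0, 109.9]
tcp_rot: [-3.141, -0.001, 2.49]
contact_force: [-1.2, 1.6, -0.9]
grip_width: 16.8
finger_force: 1.8
```

```bash
python3 d.py 10
```

```text
orange 132 123 136 [129.8 219.1] prof140-156 [10, 8, 7, 6, 7, 8, 7, 7, 6, 6, 10, 19, 31, 36, 39, 40, 47]
29.6 [ 0.26 -0.02  0.07] [-0.4  1.4 -1.9] 2.489
```

Emit:
{"name": "jog_arm", "arguments": {"targets": [{"xyz":[0,0,0.005],"spin":0.4},{"xyz":[0,0,0.005],"spin":0.4},{"xyz":[0,0,0.005],"spin":0.4},{"xyz":[0,0,0],"spin":0.4},{"xyz":[0,0,0],"spin":0.4},{"xyz":[0,0,0],"spin":0.4},{"xyz":[0,0,0],"spin":0.4},{"xyz":[0,0,0],"spin":0.4},{"xyz":[0,0,0],"spin":0.4},{"xyz":[0,0,0],"spin":0.2}]}}

```text
time: 30.85
tool_pos: [535.8, 183.8, 108.9]
tcp_rot: [-3.141, 0.0, 2.111]
contact_force: [-0.5, 1.6, -0.5]
grip_width: 16.5
finger_force: 1.1
```

```bash
python3 d.py 11
```

```text
orange 148 100 138 [129.3 217.5] prof140-156 [10, 9, 9, 7, 7, 6, 8, 5, 8, 6, 8, 15, 27, 38, 47, 51, 53]
30.9 [ 0.16 -0.16  0.02] [-0.6  1.5  0.3] 2.11
```

Emit:
{"name": "jog_arm", "arguments": {"targets": [{"xyz":[0.005,0.003,0.005],"spin":0.4},{"xyz":[0,0,0.005],"spin":0.4},{"xyz":[0,0,0.005],"spin":0.4},{"xyz":[0,0,0],"spin":0.4},{"xyz":[0,0,0],"spin":0.4},{"xyz":[0,0,0],"spin":0.4},{"xyz":[0,0,0],"spin":0.4},{"xyz":[0,0,0],"spin":0.4},{"xyz":[0,0,0],"spin":0.4},{"xyz":[0,0,0],"spin":0.2}]}}

```text
time: 32.15
tool_pos: [536.0, 184.1, 107.8]
tcp_rot: [-3.142, 0.0, 1.731]
contact_force: [-0.1, 0.2, -0.9]
grip_width: 16.2
finger_force: 0.4
```

```bash
python3 d.py 12
```

```text
orange 145 100 140 [131.4 215.6] prof140-156 [29, 17, 8, 7, 7, 7, 6, 6, 5, 7, 8, 10, 20, 33, 42, 50, 54]
32.2 [ 0.   -0.12 -0.01] [-0.4 -0.  -0.5] 1.73
```

Emit:
{"name": "jog_arm", "arguments": {"targets": [{"xyz":[0,0,0.005],"spin":0.3},{"xyz":[0,0,0],"spin":0.3},{"xyz":[0,0,0],"spin":0.3},{"xyz":[0,0,0],"spin":0.3},{"xyz":[0,0,0],"spin":0.3},{"xyz":[0,0,0],"spin":0.3},{"xyz":[0,0,0],"spin":0.3},{"xyz":[0,0,0],"spin":0.3},{"xyz":[0,0,0],"spin":0.3},{"xyz":[0,0,0],"spin":0.2}]}}

```text
time: 33.45
tool_pos: [536.0, 184.3, 107.5]
tcp_rot: [3.142, 0.0, 1.439]
contact_force: [-0.0, 0.1, -0.1]
grip_width: 16.3
finger_force: 0.4
```

```bash
python3 d.py 13
```

```text
orange 136 122 141 [131.3 214.2] prof140-156 [53, 39, 19, 7, 8, 7, 7, 7, 5, 8, 8, 8, 15, 26, 34, 38, 45]
33.5 [-0.   -0.08 -0.06] [-0.6 -0.5 -0.3] 1.439
```

Emit:
{"name": "jog_arm", "arguments": {"targets": [{"xyz":[0,0,0],"spin":0.15},{"xyz":[0,0,0],"spin":0.15},{"xyz":[0,0,0],"spin":0.15},{"xyz":[0,0,0],"spin":0.15},{"xyz":[0,0,0],"spin":0.15},{"xyz":[0,0,0],"spin":0.15},{"xyz":[0,0,0],"spin":0.15},{"xyz":[0,0,0],"spin":0.15},{"xyz":[0,0,0],"spin":0.15},{"xyz":[0,0,0],"spin":0}]}}

```text
time: 34.75
tool_pos: [535.9, 184.5, 107.5]
tcp_rot: [3.142, -0.0, 1.306]
contact_force: [-0.2, 1.4, -1.1]
grip_width: 16.5
finger_force: 6.0
```

```bash
python3 d.py 14
```

```text
orange 140 102 141 [130.4 214.1] prof140-156 [57, 45, 21, 9, 7, 6, 7, 6, 7, 7, 6, 9, 14, 26, 35, 38, 44]
34.8 [0.55 0.04 0.15] [0.1 3.9 0.1] 1.306
```

Emit:
{"name": "jog_arm", "arguments": {"targets": [{"xyz":[0.004,0,0],"spin":0},{"xyz":[0,0,0],"spin":0.1},{"xyz":[0,0,0],"spin":0.1},{"xyz":[0,0,0],"spin":0.1},{"xyz":[0,0,0],"spin":0.1},{"xyz":[0,0,0],"spin":0.1},{"xyz":[0,0,0],"spin":0},{"xyz":[0,0,0],"spin":0},{"xyz":[0,0,0],"spin":0},{"xyz":[0,0,0],"spin":0}]}}

```text
time: 36.05
tool_pos: [535.9, 184.7, 107.5]
tcp_rot: [-3.141, 0.0, 1.256]
contact_force: [-3.2, 4.6, 3.3]
grip_width: 16.4
finger_force: 15.8
```

```bash
python3 d.py 15
python3 - <<'E'
from h import *
cv2.imwrite("pics/c15.png",np.hstack([crop(cv2.imread(f"pics/d{k}.png"),185,95,60,65,6) for k in(14,15)]))
E
```

```text
orange 141 106 141 [130.9 213.7] prof140-156 [58, 45, 21, 8, 6, 6, 8, 6, 6, 6, 6, 9, 16, 27, 36, 38, 43]
36.1 [0.69 0.48 0.44] [-3.   4.2  1.7] 1.256
```

View pics/c15.png

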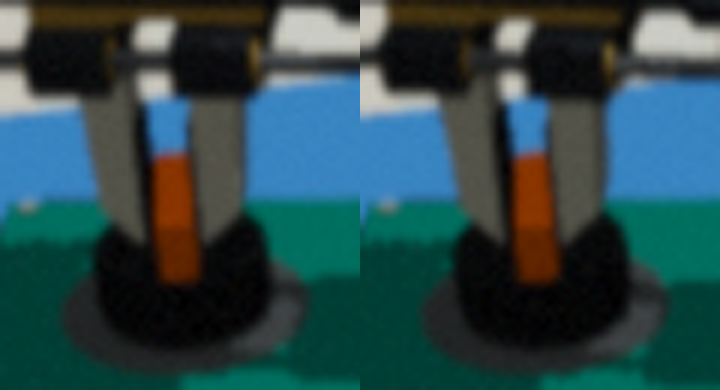

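The cap is against the solid stop, with the moment steep and the bar no longer moving. The rim lies on the deck at row 153 and the neck is hidden. I'll back off inside the play, open and lift away.

Emit:
{"name": "jog_arm", "arguments": {"targets": [{"xyz":[0,0,0],"spin":-0.3},{"xyz":[0,0,0],"spin":-0.4},{"xyz":[0,0,0],"spin":-0.4},{"xyz":[0,0,0],"spin":-0.3},{"xyz":[0,0,0],"spin":0},{"xyz":[0,0,0],"spin":0},{"xyz":[0,0,0],"spin":0},{"xyz":[0,0,0],"spin":0},{"xyz":[0,0,0],"spin":0},{"xyz":[0,0,0],"spin":0}]}}

```text
time: 37.35
tool_pos: [536.0, 184.6, 107.5]
tcp_rot: [3.142, 0.0, 1.396]
contact_force: [-1.0, 1.0, 0.5]
grip_width: 16.5
finger_force: 0.0
```

Emit:
{"name": "jog_arm", "arguments": {"targets": [{"xyz":[0,0,0],"spin":0},{"xyz":[0,0,0],"spin":0},{"xyz":[0,0,0],"spin":0},{"xyz":[0,0,0],"spin":0},{"xyz":[0,0,0],"spin":0},{"xyz":[0,0,0],"spin":0},{"xyz":[0,0,0],"spin":0},{"xyz":[0,0,0],"spin":0},{"xyz":[0,0,0],"spin":0},{"xyz":[0,0,0],"spin":0}], "gripper": 50}}

```text
time: 38.6
tool_pos: [536.0, 184.6, 107.5]
tcp_rot: [3.142, 0.0, 1.396]
contact_force: [-0.2, -0.4, -0.7]
grip_width: 46.0
finger_force: 0.0
```

Emit:
{"name": "jog_arm", "arguments": {"targets": [{"xyz":[0,0,-0.1],"spin":0},{"xyz":[0,0,-0.2],"spin":0},{"xyz":[0,0,-0.3],"spin":0},{"xyz":[0,0,-0.3],"spin":0},{"xyz":[0,0,-0.3],"spin":0},{"xyz":[0,0,-0.2],"spin":0},{"xyz":[-0.3,0,0],"spin":0},{"xyz":[-0.3,0,0],"spin":0},{"xyz":[-0.3,0,0],"spin":0},{"xyz":[0,0,0],"spin":0}]}}

```text
time: 39.85
tool_pos: [523.6, 112.7, 220.9]
tcp_rot: [3.14, -0.0, 1.394]
contact_force: [-0.1, 0.5, 0.6]
grip_width: 46.1
finger_force: 0.0
```

```bash
python3 d.py 16
python3 - <<'E'
from h import *
cv2.imwrite("pics/c16.png",np.hstack([crop(bot.capture("side"),165,85,100,110,4),crop(bot.capture("top"),110,190,100,110,4)]))
E
```

```text
orange 129 121 141 [130.8 213.8] prof140-156 [54, 37, 18, 8, 6, 7, 7, 6, 6, 7, 7, 8, 19, 36, 54, 62, 64]
39.9 [ 0.   -0.09 -0.03] [ 0.4 -0.5 -0.4] 1.394
```

View pics/c16.png

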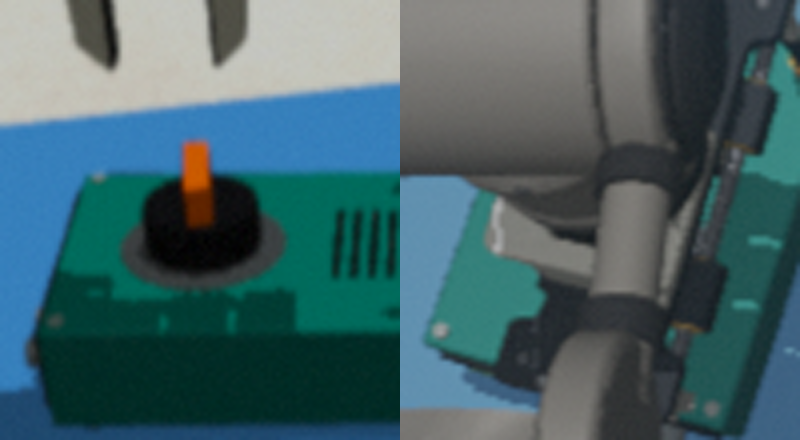

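The side view shows the cap level on the radio with its rim on the deck (crop about (200,270)), the bar unmoved after release and the gripper clear. I'll hand in.

```bash
python3 -c "
from plant import bot
print(bot.close_job())"
```

```text
the job is handed in; nothing more can be done
None
```

The cap dropped into the thread start after an anticlockwise turn, was turned clockwise to its solid stop and released, and the job was handed in at about 40 s; the hand-in call gave no verdict.

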